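# Fit the valve gasket and hold the cooker valve open

## Robot

A 6-joint arm with a two-finger parallel gripper is mounted at the origin on the work surface. World frame = base frame: x ahead of the robot, y to its left, z up, the work surface at z = 0. Lengths are in mm, angles in rad, forces in N, time in s.
With the tool pointing down it reaches from about 250 to 775 mm from the base axis. Payload 8.9 kg.
Tool frame: the origin (TCP) lies midway between the tips of the shut fingers; the grasp point (between the pads) lies 19 mm behind it; x points along the fingers, z is the direction in which the jaws open and shut, and the axes are right-handed (so a half turn about x gives the same grasp; the last joint's range is limited). The gripper opens to 85 mm and grips with 20 to 120 N. Pads are 22 mm wide; open, the fingers measure 114 mm over their backs; the gripper's body (76 mm by 85 mm) begins 54 mm behind the grasp point. The pads swing forward as they close: fully open they stand 13 mm farther back than shut.
Start: joints at [-1.299, 0.291, -0.153, 1.127, 0, 1.431], TCP at [209.656, -481.319, 231.305] pointing down, gripper open.
Joint ranges: [-2.52, 2.52], [-0.91, 1.74], [-1.3, 1.37], [-1.96, 2.02], [-1.52, 1.47], [-3.14, 3.14]. Speed limits (rad/s): [2.22, 2.22, 2.79, 3.14, 3.14, 3.14].

## Interface

Orientations are given as a unit quaternion [x, y, z, w].
In Python, from plant import observe, read_camera, calibration, close_job, trace gives the robot as it stands.
- The arm moves only by the tool drive_tool, never from a script. Its argument "deltas" is a list of rows, each an object of numbers: "tx", "ty", "tz": the shift along the tool's x, y, z in cm; "spin": the turn about the tool's x in rad; "fingers": the finger opening in cm, from 0 to 8.54. A call has exactly 5 rows; each row shifts and turns the pose as measured when the row begins, along the tool's axes as they then stand; what a row does not reach is not made up. A row lasts 1/8 s, in which the tool goes at most 62.5 mm and 10.7 degrees, less where a joint would pass 70% of its speed; a pose out of reach is approached as far as the arm can. A call with a gripper value outside its range is refused whole. The fingers move at their own pace and stop on an object; the grip force is fixed at half the most. Time passes only in rows, so rows that do not move let the fingers close, or fill a call up. It gives the time, the measured TCP pose, the force and the opening at its end, in the units of the state.
- observe(): the state, without advancing time (a new reading comes with each control period).
- read_camera(name): name is "side" or "top"; returns the picture (384x512x3 uint8, red, green, blue); there is no depth.
- calibration(name): a dict with "K" (3x3 intrinsics, pixels), "dist_coeffs" ([k1, k2, p1, p2, k3] as OpenCV has them; the pictures are not rectified), "R" (3x3) and "t" (3): a world point X has camera coordinates R X + t. Camera axes: x right, y down, z forward; pixel columns grow to the right and rows downward; lengths in mm; the calibration is good to about 2 mm. A picture is of the moment at which its call begins. calibration takes no time and is no camera call.
- close_job(): hands the job in, once; it reports no verdict.
Trained networks look in the newest picture that a camera, given by its name, has taken for a name from the list of things; names that differ only in an ending like _2 or _b are one class to them, and where a whole thing is asked for, a point or a joint stands for the part that bears it (a point fixed in the world has none). Each returns a list of dicts, best first, with "p" (0 to 1); they miss things now and then, are a little off and sometimes report something else, mostly with a low value. They report only what shows in the picture. A call takes as long as a camera call.
- trace(query, camera): "region" (384x512 bool, what is visible of it) and "bbox" ([centre column, centre row, width, height] in pixels, round what is visible of it).
The state is a dict: "time_s": time; "joint_pos": joint angles; "qd": joint speeds; "tau": joint torques, N m; "ee_pos": TCP position; "ee_rot": TCP orientation; "contact_force": force on the tool from outside, world axes, zero at the start; "torque": the same for the moment, N m; "gripper_width": finger opening in mm.
Only numpy, scipy, OpenCV 4.12 (cv2) and the standard library are available. Lean on these libraries where they do the work, as an engineer would, in place of code of your own. Each camera call takes 0.05 s, during which the arm holds its last target. There are 200 camera calls.

## Task

Take the black gasket ring out of the parts tray, slip it over the valve stem of the aluminium cooker lid so that it lies flat on the valve collar, and let go of it. Then press the spring-loaded stem straight down with the gripper's fingers by about 10 mm, until the red part of the stem just sinks into the ring, and finish while still holding it pressed there: do not let it come up. Leave the other parts in the tray and everything else on the ledge where they are.

Things in the scene. Friction and masses are not known exactly. Their poses are not given: they have to be found in the camera images.
- gasket: Black gasket ring, rigid, outer diameter 46 mm, hole 28 mm, 14 mm high, 30 g, lying flat in one of the three tray compartments. Origin at the centre of its underside, z up.
- tray: Yellow parts tray, fixed, 140 mm (own x) by 324 mm (own y), 24 mm high, walls 5 mm, floor 5 mm thick; two dividers make three equal compartments side by side along its y, each about 130 mm (x) by 101 mm (y) inside, centres at about y = -106, 0 and +106 mm. Which part lies in which compartment varies. Origin at the centre of its underside.
- lid: Aluminium cooker lid lying fixed on the ledge, 204 mm in diameter, dome up to 22 mm high, two black lug handles on the rim at its own +y and -y (to 130 mm from the centre, 20 mm high). A round dark steel valve collar, 40 mm in diameter, stands in its centre up to 45 mm above the ledge; the spring-loaded stem comes out of the collar. Origin at the centre of its underside.
- valve_seat (a point): Centre of the flat top face of the valve collar, 45 mm above the ledge, where the gasket ring has to lie (around the stem); z up.
- stem_top (a point): Centre of the top end of the valve stem (moves with it). The stem is an upright rod 20 mm in diameter that stands 40 mm above the collar when free; its upper 16 mm are bare aluminium, below that it is red, so with the 14 mm ring on the collar the red part just vanishes into the ring at 10 mm of travel.
- stem (a joint): Travel of the valve stem in m: 0 = fully up, grows as it is pressed straight down, 0.018 = bottomed. Pushing it takes about 3 N to start it, plus 0.6 N per mm (about 9 N at 10 mm); it springs back when released.
- spacer: White nylon ring of the same size as the gasket, in another tray compartment; leave it alone. Origin at the centre of its underside.
- weight: Brass regulator weight, 36 mm in diameter, 30 mm high, standing in another tray compartment; leave it alone. Origin at the centre of its underside.
- bottle: Green glass bottle, 68 mm in diameter, 220 mm high, standing on the far side of the ledge; leave it alone. Origin at the centre of its underside.
- jar: Glass jar, 72 mm in diameter, 100 mm high, to the left of the tray; leave it alone. Origin at the centre of its underside.
- mug: Blue mug, 80 mm in diameter, 90 mm high, to the right of the lid; leave it alone. Origin at the centre of its underside.
- brush: Brush lying on the far left of the ledge; leave it alone. Origin on its underside.
- spoon: Steel serving spoon lying on the far right of the ledge; leave it alone. Origin on its underside.

How it is judged:
By the outcome, as a careful person would: the job done as asked, in the order asked, and still so for the second after the job is handed in, while the arm keeps its last pose, push and grip.
It also fails if it takes over 45 s, if anything falls off the work surface, if the arm or the gripper's body presses on something with over 40 N, if the wrist force passes 120 N, or if a joint passes its speed limit or range.

## Working session

There is one attempt and no reset: what is moved stays moved. The work goes in short steps, Python scripts to look and compute and a tool call to move; the robot and the scene stay as the last step left them, time stands still between calls to the robot, and variables do not carry over. Pictures are saved under pics/ and viewed, about 8 in all and at most 12, crops included, and the job is handed in when it is done.

Besides the shell and the picture viewer there is one more tool, called after "Request:" as name(argument=value, ...) on one line, values as JSON. drive_tool: Moves the arm, as the interface text tells. Its arguments: {"type":"object","properties":{"deltas":{"type":"array","items":{"type":"object","properties":{"tx":{"type":"number"},"ty":{"type":"number"},"tz":{"type":"number"},"spin":{"type":"number"},"fingers":{"type":"number"}}}}},"required":["deltas"]}

```bash
mkdir -p pics; cat > h.py <<'E'
import numpy as np, cv2
from plant import observe, read_camera, calibration, close_job, trace
from scipy.spatial.transform import Rotation as Ro
def ray(c,u,v):
    k=calibration(c);K,d,R,t=[np.array(k[n],float) for n in("K","dist_coeffs","R","t")]
    n=cv2.undistortPoints(np.array([[[u,v]]],float),K,d).ravel()
    return -R.T@t, R.T@np.array([n[0],n[1],1])
def atz(c,u,v,z):
    o,r=ray(c,u,v); return o+r*(z-o[2])/r[2]
def proj(c,P):
    k=calibration(c);K,d,R,t=[np.array(k[n],float) for n in("K","dist_coeffs","R","t")]
    return cv2.projectPoints(np.array(P,float).reshape(-1,1,3),cv2.Rodrigues(R)[0],t,K,d)[0].reshape(-1,2)
def snap(c,name):
    p=read_camera(c); cv2.imwrite(f"pics/{name}.png",p[:,:,::-1]); return p
E
python3 - <<'E'
from h import *
a=snap("top","t0")
for q in("gasket","spacer","weight","lid","stem","tray"):
    for r in trace(q,"top")[:2]: print("top",q,round(r["p"],2),np.round(r["bbox"],1))
b=snap("side","s0")
for q in("gasket","lid","stem"):
    for r in trace(q,"side")[:2]: print("side",q,round(r["p"],2),np.round(r["bbox"],1))
cv2.imwrite("pics/both0.png",cv2.resize(np.vstack([a,b])[:,:,::-1],None,fx=.78,fy=.78))
o=observe();print({k:np.round(v,3) for k,v in o.items()}); print(Ro.from_quat(o["ee_rot"]).as_matrix().round(3))
for c in("top","side"): print(c,ray(c,256,192))
E
```

```text
top gasket 0.53 [166.2 236.6  15.7  12.2]
top spacer 0.57 [196.  228.9   6.6  10.7]
top weight 0.52 [225.4 216.2  13.6   6.9]
top lid 0.84 [331.6 224.2  80.   58.6]
top lid 0.3 [194.9 226.1 101.8  62.2]
top stem 0.47 [332.8 222.3   8.4   7.7]
top tray 0.72 [196.7 225.8 100.6  62.1]
side gasket 0.72 [230.7 283.6  15.5  10.9]
side gasket 0.53 [244.8 255.5  13.4  12.7]
side lid 0.77 [311.8 179.2  57.2  34.7]
side stem 0.56 [312.8 167.1   5.2  11. ]
side stem 0.26 [252.4 231.4  12.9  14.9]
{'time_s': np.float64(0.55), 'joint_pos': array([-1.299,  0.291, -0.153,  1.127,  0.   ,  1.432]), 'qd': array([-0.002, -0.   ,  0.   , -0.001, -0.001,  0.   ]), 'tau': array([ 1.0000e-03, -5.3673e+01,  3.3150e+01,  2.0000e-03, -0.0000e+00,
       -0.0000e+00]), 'ee_pos': array([ 209.661, -481.314,  231.291]), 'ee_rot': array([ 0.388,  0.591, -0.388,  0.591]), 'contact_force': array([ 0.256,  0.452, -0.537]), 'torque': array([-0.014,  0.049, -0.015]), 'gripper_width': np.float64(85.778)}
[[ 0.     0.917  0.399]
 [ 0.     0.399 -0.917]
 [-1.     0.    -0.   ]]
top (array([ 369.73884403,   -7.13473867, 1249.4718424 ]), array([ 0.20007279, -0.0107127 , -0.97977113]))
side (array([ 80.30977368, 792.09891641, 810.74067656]), array([ 0.41977021, -0.67121107, -0.61115   ]))
```

View pics/both0.png

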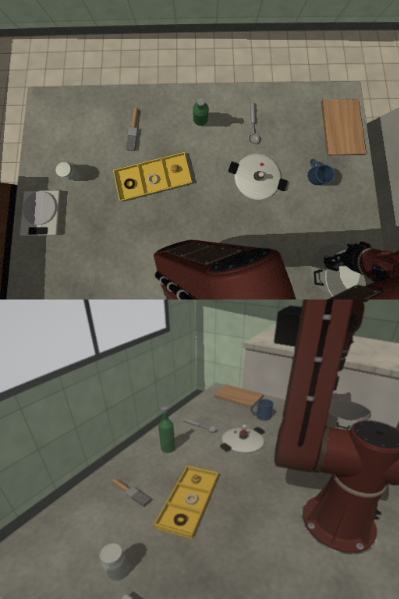

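Picture 1: the black ring lies in the left compartment (top ≈166,236; side ≈231,284). The lid is at top ≈332,224 with its stem at ≈333,222. Next I measure these and zoom in.

```bash
python3 - <<'E'
from h import *
a=cv2.imread("pics/t0.png");b=cv2.imread("pics/s0.png")
def crop(i,u,v,w=50,h=40,f=4): return cv2.resize(i[v-h//2:v+h//2,u-w//2:u+w//2],None,fx=f*2,fy=f*2,interpolation=cv2.INTER_CUBIC)
cv2.imwrite("pics/c0.png",np.vstack([np.hstack([crop(a,166,236,f=3),crop(a,332,224,f=3)]),np.hstack([crop(b,231,284,f=3),crop(b,312,172,f=3)])]))
def tri(u1,u2):
    o1,r1=ray("top",*u1);o2,r2=ray("side",*u2)
    s=np.linalg.lstsq(np.c_[r1,-r2],o2-o1,rcond=None)[0]
    p,q=o1+r1*s[0],o2+r2*s[1]; return (p+q)/2,np.linalg.norm(p-q)
print("gasket box top z=12",atz("top",166.2,236.6,12),"side",atz("side",230.7,283.6,12),tri((166.2,236.6),(230.7,283.6)))
print("stem tri",tri((332.8,222.3),(312.8,167.1)),atz("top",332.8,222.3,75),atz("side",312.8,167.1,70))
read_camera("top")
m=trace("lid","top")[0]["region"]; v,u=np.nonzero(m)
print("lid",atz("top",u.mean(),v.mean(),12),m.sum())
for q,c in(("tray","top"),("gasket","top")):
    r=trace(q,c)[0]["region"].astype(np.uint8); v,u=np.nonzero(r);print(q,u.mean(),v.mean(),atz(c,u.mean(),v.mean(),15))
    if q=="tray":
        bx=cv2.boxPoints(cv2.minAreaRect(np.c_[u,v].astype(np.float32)));print(np.array([atz(c,*p,24) for p in bx]).round(1))
E
```

```text
gasket box top z=12 [472.09431553 289.08346308  12.        ] side [472.14884867 298.01458968  12.        ] (array([474.53958451, 292.04786823,   3.32668952]), np.float64(3.8239881876948782))
stem tri (array([ 502.12148175, -274.45822781,   56.75590924]), np.float64(9.161885243014122)) [ 504.34392096 -268.8434498    75.        ] [ 490.41404717 -257.08137655   70.        ]
lid [ 498.62773678 -272.88077306   12.        ] 3024
tray 194.75991003654767 225.6592634242339 [507.69706579 191.34351369  15.        ]
[[537.4 368.3  24. ]
 [613.3  48.6  24. ]
 [474.8  15.8  24. ]
 [401.9 328.9  24. ]]
gasket 165.7570093457944 235.0373831775701 [477.1866623  290.03870155  15.        ]
```

View pics/c0.png

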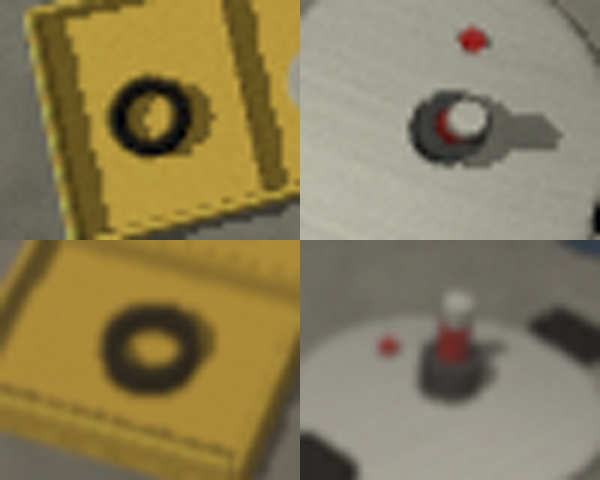

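Picture 2: the ring centre is at top (165.7,235.0) and side (231,281.5). The stem top is at top (334.3,223.2) and side (312.7,161.3). I refine these with silhouettes of known size.

```bash
cat >> h.py <<'E'
from scipy.optimize import least_squares
A=np.linspace(0,2*np.pi,60)
def sil(c,x,y,z0,z1,r):
    P=np.array([[x+r*np.cos(t),y+r*np.sin(t),z] for z in(z0,z1) for t in A])
    p=proj(c,P).astype(np.float32); h=cv2.convexHull(p); m=cv2.moments(h)
    return np.array([m["m10"]/m["m00"],m["m01"]/m["m00"]])
def fit(obs,z0,z1,r,x0):
    return least_squares(lambda s:np.concatenate([sil(c,*s,z0,z1,r)-o for c,o in obs]),x0).x.round(1)
E
python3 - <<'E'
from h import *
a=cv2.imread("pics/t0.png");b=cv2.imread("pics/s0.png")
def dark(i,u,v,w,th):
    s=i[v-w:v+w,u-w:u+w].max(2)
    n,l,st,ce=cv2.connectedComponentsWithStats((s<th).astype(np.uint8))
    k=1+np.argmax(st[1:,4]); m=(l==k).astype(np.uint8)
    h=cv2.findContours(m,0,1)[0][0]; h=cv2.convexHull(h); M=cv2.moments(h)
    print("dark",st[k],s.min()); return np.array([M["m10"]/M["m00"]+u-w,M["m01"]/M["m00"]+v-w])
g=dark(a,166,236,11,75);gs=dark(b,231,282,12,75);print(g,gs)
for o in([("top",g)],[("side",gs)],[("top",g),("side",gs)]): print("gasket",fit(o,5,19,23,[475,290]))
o1=[("top",[334.3,223.2])];o2=[("side",[312.7,161.3])]
for o in(o1,o2,o1+o2): print("stem",fit(o,84.9,85,10,[505,-270]))
print("collar top",fit([("top",[331.7,224.7])],44.9,45,20,[500,-270]))
E
```

```text
dark [ 4  4 14 13 98] 0
dark [  5   5  16  14 128] 45
[165.8505291  235.05687831] [231.05725971 281.67689162]
gasket [477.4 290.3]
gasket [475.2 291.9]
gasket [476.4 291.6]
stem [ 500.2 -271.3]
stem [ 498.6 -270.9]
stem [ 499.6 -270.9]
collar top [ 499.9 -271.4]
```

```bash
cat >> h.py <<'E'
import json
def plan(tgt,yaw=0.232,fing=6.2,n=5,step=5.5):
    o=observe();R=Ro.from_quat(o["ee_rot"]);p=np.array(o["ee_pos"]);tgt=np.array(tgt,float)
    print("t",round(o["time_s"],2),"p",p.round(1),"w",round(o["gripper_width"],1),"F",np.round(o["contact_force"],1),"x",R.as_matrix()[:,0].round(3))
    z=R.as_matrix()[:,2];dy=(yaw-np.arctan2(z[1],z[0])+np.pi)%(2*np.pi)-np.pi
    d=tgt-p; k=max(n,int(np.ceil(max(np.linalg.norm(d)/10/step,abs(dy)/.17)))); rows=[]
    for i in range(k):
        v=R.inv().apply(d/k)/10; sp=-dy/k
        rows.append(dict(tx=round(v[0],2),ty=round(v[1],2),tz=round(v[2],2),spin=round(sp,3),fingers=fing))
        R=R*Ro.from_euler("x",sp)
    for i in range(0,k,5): print(json.dumps(rows[i:i+5]))
E
python3 -c "
from h import *
plan([476.4,291.2,200])"
```

```text
t 0.75 p [ 209.7 -481.3  231.3] w 85.2 F [0.3 0.3 0.2] x [ 0.  0. -1.]
[{"tx": 0.21, "ty": 3.69, "tz": -4.01, "spin": -0.093, "fingers": 6.2}, {"tx": 0.21, "ty": 4.04, "tz": -3.65, "spin": -0.093, "fingers": 6.2}, {"tx": 0.21, "ty": 4.36, "tz": -3.26, "spin": -0.093, "fingers": 6.2}, {"tx": 0.21, "ty": 4.65, "tz": -2.84, "spin": -0.093, "fingers": 6.2}, {"tx": 0.21, "ty": 4.89, "tz": -2.4, "spin": -0.093, "fingers": 6.2}]
[{"tx": 0.21, "ty": 5.09, "tz": -1.94, "spin": -0.093, "fingers": 6.2}, {"tx": 0.21, "ty": 5.25, "tz": -1.46, "spin": -0.093, "fingers": 6.2}, {"tx": 0.21, "ty": 5.36, "tz": -0.96, "spin": -0.093, "fingers": 6.2}, {"tx": 0.21, "ty": 5.43, "tz": -0.46, "spin": -0.093, "fingers": 6.2}, {"tx": 0.21, "ty": 5.45, "tz": 0.04, "spin": -0.093, "fingers": 6.2}]
[{"tx": 0.21, "ty": 5.42, "tz": 0.55, "spin": -0.093, "fingers": 6.2}, {"tx": 0.21, "ty": 5.35, "tz": 1.05, "spin": -0.093, "fingers": 6.2}, {"tx": 0.21, "ty": 5.23, "tz": 1.54, "spin": -0.093, "fingers": 6.2}, {"tx": 0.21, "ty": 5.06, "tz": 2.02, "spin": -0.093, "fingers": 6.2}, {"tx": 0.21, "ty": 4.85, "tz": 2.48, "spin": -0.093, "fingers": 6.2}]
```

Request:
drive_tool(deltas=[{"tx": 0.2, "ty": 3.7, "tz": -4.0, "spin": -0.093, "fingers": 6.2}, {"tx": 0.2, "ty": 4.0, "tz": -3.6, "spin": -0.093, "fingers": 6.2}, {"tx": 0.2, "ty": 4.4, "tz": -3.3, "spin": -0.093, "fingers": 6.2}, {"tx": 0.2, "ty": 4.6, "tz": -2.8, "spin": -0.093, "fingers": 6.2}, {"tx": 0.2, "ty": 4.9, "tz": -2.4, "spin": -0.093, "fingers": 6.2}])

```text
time_s: 1.38
ee_pos: [298.9, -220.8, 220.5]
ee_rot: [0.238, 0.665, -0.239, 0.667]
contact_force: [2.1, -0.2, 0.3]
gripper_width: 62.0
```

Request:
drive_tool(deltas=[{"tx": 0.2, "ty": 5.1, "tz": -1.9, "spin": -0.093, "fingers": 6.2}, {"tx": 0.2, "ty": 5.2, "tz": -1.5, "spin": -0.093, "fingers": 6.2}, {"tx": 0.2, "ty": 5.4, "tz": -1.0, "spin": -0.093, "fingers": 6.2}, {"tx": 0.2, "ty": 5.4, "tz": -0.5, "spin": -0.093, "fingers": 6.2}, {"tx": 0.2, "ty": 5.4, "tz": 0.0, "spin": -0.093, "fingers": 6.2}])

```text
time_s: 2.0
ee_pos: [384.9, 45.9, 211.3]
ee_rot: [0.072, 0.7, -0.075, 0.706]
contact_force: [1.6, -0.9, 0.2]
gripper_width: 62.1
```

Request:
drive_tool(deltas=[{"tx": 0.2, "ty": 5.4, "tz": 0.6, "spin": -0.093, "fingers": 6.2}, {"tx": 0.2, "ty": 5.3, "tz": 1.0, "spin": -0.093, "fingers": 6.2}, {"tx": 0.2, "ty": 5.2, "tz": 1.5, "spin": -0.093, "fingers": 6.2}, {"tx": 0.2, "ty": 5.0, "tz": 2.0, "spin": -0.093, "fingers": 6.2}, {"tx": 0.2, "ty": 4.8, "tz": 2.5, "spin": -0.093, "fingers": 6.2}])

```text
time_s: 2.62
ee_pos: [467.6, 314.1, 201.5]
ee_rot: [-0.099, 0.696, 0.095, 0.704]
contact_force: [1.0, -0.8, -0.7]
gripper_width: 62.0
```

```bash
python3 -c "
from h import *
plan([476.4,291.2,50],step=4)"
```

```text
t 2.62 p [467.6 314.1 201.5] w 62.0 F [ 1.  -0.8 -0.7] x [ 0.012 -0.004 -1.   ]
[{"tx": 3.03, "ty": -0.47, "tz": 0.01, "spin": 0.009, "fingers": 6.2}, {"tx": 3.03, "ty": -0.47, "tz": 0.02, "spin": 0.009, "fingers": 6.2}, {"tx": 3.03, "ty": -0.47, "tz": 0.02, "spin": 0.009, "fingers": 6.2}, {"tx": 3.03, "ty": -0.47, "tz": 0.03, "spin": 0.009, "fingers": 6.2}, {"tx": 3.03, "ty": -0.47, "tz": 0.03, "spin": 0.009, "fingers": 6.2}]
```

Request:
drive_tool(deltas=[{"tx": 3.0, "ty": -0.5, "tz": 0.0, "spin": 0.009, "fingers": 6.2}, {"tx": 3.0, "ty": -0.5, "tz": 0.0, "spin": 0.009, "fingers": 6.2}, {"tx": 3.0, "ty": -0.5, "tz": 0.0, "spin": 0.009, "fingers": 6.2}, {"tx": 3.0, "ty": -0.4, "tz": 0.0, "spin": 0.009, "fingers": 6.2}, {"tx": 2.5, "ty": -0.4, "tz": 0.0, "spin": 0.009, "fingers": 6.2}])

```text
time_s: 3.25
ee_pos: [478.2, 296.9, 53.6]
ee_rot: [-0.084, 0.696, 0.082, 0.708]
contact_force: [0.4, -0.7, 0.8]
gripper_width: 62.1
```

```bash
python3 - <<'E'
from h import *
a=snap("top","t1");b=snap("side","s1")
def crop(i,u,v,w=60,h=44): return cv2.resize(i[v-h//2:v+h//2,u-w//2:u+w//2],None,fx=6,fy=6,interpolation=cv2.INTER_CUBIC)
u,v=np.round(proj("top",[476,291,40])[0]).astype(int);u2,v2=np.round(proj("side",[476,291,40])[0]).astype(int);print(u,v,u2,v2)
cv2.imwrite("pics/c1.png",np.hstack([crop(a,u,v),crop(b,u2,v2)])[:,:,::-1])
plan([476.4,291.2,4])
E
```

```text
164 235 231 275
t 3.35 p [476.6 295.9  52.4] w 61.9 F [ 0.   0.2 -0.1] x [ 0.013 -0.003 -1.   ]
[{"tx": 0.97, "ty": -0.09, "tz": -0.04, "spin": 0.001, "fingers": 6.2}, {"tx": 0.97, "ty": -0.09, "tz": -0.04, "spin": 0.001, "fingers": 6.2}, {"tx": 0.97, "ty": -0.09, "tz": -0.04, "spin": 0.001, "fingers": 6.2}, {"tx": 0.97, "ty": -0.09, "tz": -0.04, "spin": 0.001, "fingers": 6.2}, {"tx": 0.97, "ty": -0.09, "tz": -0.04, "spin": 0.001, "fingers": 6.2}]
```

View pics/c1.png

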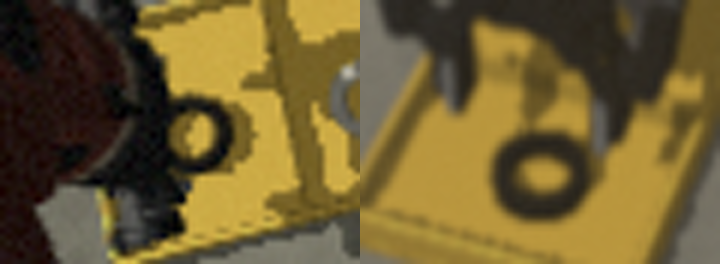

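```bash
python3 - <<'E'
from h import *
p=np.array([476.6,295.9,0]);d=np.array([.973,.231,0])
for z in(40,46,52,59): 
    for c,(u,v) in(("side",(201,253)),): print(z,[((proj(c,[p+s*d*31+[0,0,z]])[0]-[u,v]+.5)*6).round(0)+[360,0] for s in(1,-1)])
E
```

```text
40 [array([469., 122.]), array([598., 157.])]
46 [array([468., 113.]), array([597., 148.])]
52 [array([467., 105.]), array([597., 140.])]
59 [array([466.,  94.]), array([596., 129.])]
```

Picture 3: the fingers straddle the ring along the tray's x. In the side view the tips are at about crop (458,112) and (600,152), which agrees with the model, so I go down.

Request:
drive_tool(deltas=[{"tx": 1.0, "ty": -0.2, "tz": -0.1, "fingers": 6.2}, {"tx": 1.0, "ty": -0.2, "tz": 0.0, "fingers": 6.2}, {"tx": 1.0, "ty": -0.1, "tz": 0.0, "fingers": 6.2}, {"tx": 0.8, "ty": 0.0, "tz": 0.0, "fingers": 6.2}, {"tx": 0.5, "ty": 0.0, "tz": 0.0, "fingers": 6.2}])

```text
schema error: expected keys tx, ty, tz, spin, fingers
```

```bash
python3 -c "
from h import *
plan([476.4,291.2,5])"
```

```text
t 3.35 p [476.6 295.9  52.4] w 61.9 F [ 0.   0.2 -0.1] x [ 0.013 -0.003 -1.   ]
[{"tx": 0.95, "ty": -0.09, "tz": -0.04, "spin": 0.001, "fingers": 6.2}, {"tx": 0.95, "ty": -0.09, "tz": -0.04, "spin": 0.001, "fingers": 6.2}, {"tx": 0.95, "ty": -0.09, "tz": -0.04, "spin": 0.001, "fingers": 6.2}, {"tx": 0.95, "ty": -0.09, "tz": -0.04, "spin": 0.001, "fingers": 6.2}, {"tx": 0.95, "ty": -0.09, "tz": -0.04, "spin": 0.001, "fingers": 6.2}]
```

Request:
drive_tool(deltas=[{"tx": 1.0, "ty": -0.2, "tz": -0.1, "spin": 0, "fingers": 6.2}, {"tx": 1.0, "ty": -0.2, "tz": 0.0, "spin": 0, "fingers": 6.2}, {"tx": 1.0, "ty": -0.1, "tz": 0.0, "spin": 0, "fingers": 6.2}, {"tx": 0.8, "ty": 0.0, "tz": -0.1, "spin": 0, "fingers": 6.2}, {"tx": 0.6, "ty": 0.0, "tz": 0.0, "spin": 0, "fingers": 6.2}])

```text
time_s: 3.98
ee_pos: [478.4, 291.4, 8.5]
ee_rot: [-0.085, 0.696, 0.082, 0.708]
contact_force: [0.0, 0.8, 0.4]
gripper_width: 62.5
```

```bash
python3 -c "
from h import *
plan([476.4,291.2,5])"
```

```text
t 3.98 p [478.4 291.4   8.5] w 62.5 F [0.  0.8 0.4] x [ 0.017 -0.001 -1.   ]
[{"tx": 0.07, "ty": 0.0, "tz": -0.04, "spin": 0.001, "fingers": 6.2}, {"tx": 0.07, "ty": 0.0, "tz": -0.04, "spin": 0.001, "fingers": 6.2}, {"tx": 0.07, "ty": 0.0, "tz": -0.04, "spin": 0.001, "fingers": 6.2}, {"tx": 0.07, "ty": 0.0, "tz": -0.04, "spin": 0.001, "fingers": 6.2}, {"tx": 0.07, "ty": 0.0, "tz": -0.04, "spin": 0.001, "fingers": 6.2}]
```

Request:
drive_tool(deltas=[{"tx": 0.2, "ty": 0, "tz": -0.1, "spin": 0, "fingers": 6.2}, {"tx": 0.15, "ty": 0, "tz": -0.1, "spin": 0, "fingers": 4.0}, {"tx": 0, "ty": 0, "tz": 0, "spin": 0, "fingers": 3.5}, {"tx": 0, "ty": 0, "tz": 0, "spin": 0, "fingers": 3.5}, {"tx": 0, "ty": 0, "tz": 0, "spin": 0, "fingers": 3.5}])

```text
time_s: 4.6
ee_pos: [476.6, 291.2, 5.9]
ee_rot: [-0.085, 0.696, 0.083, 0.709]
contact_force: [0.1, 0.2, 0.3]
gripper_width: 43.3
```

Request:
drive_tool(deltas=[{"tx": 0, "ty": 0, "tz": 0, "spin": 0, "fingers": 3.5}, {"tx": -1.0, "ty": 0, "tz": 0, "spin": 0, "fingers": 3.5}, {"tx": -2.0, "ty": 0, "tz": 0, "spin": 0, "fingers": 3.5}, {"tx": -3.0, "ty": 0, "tz": 0, "spin": 0, "fingers": 3.5}, {"tx": -4.0, "ty": 0, "tz": 0, "spin": 0, "fingers": 3.5}])

```text
time_s: 5.22
ee_pos: [472.8, 290.4, 107.3]
ee_rot: [-0.085, 0.697, 0.082, 0.707]
contact_force: [0.7, 0.3, -0.7]
gripper_width: 43.6
```

```bash
python3 - <<'E'
from h import *
b=snap("side","s2")
p=observe()["ee_pos"];u,v=np.round(proj("side",[p])[0]).astype(int);print(u,v,proj("side",[p]))
cv2.imwrite("pics/c2.png",cv2.resize(b[v-25:v+25,u-30:u+30,::-1],None,fx=8,fy=8,interpolation=cv2.INTER_CUBIC))
plan([440,50,185],fing=3.5)
E
```

```text
229 256 [[229.19004806 256.49140128]]
t 5.28 p [475.4 291.7 112.8] w 43.8 F [1.8 2.3 4.5] x [ 0.02  0.   -1.  ]
[{"tx": -1.46, "ty": -4.54, "tz": -1.8, "spin": 0.001, "fingers": 3.5}, {"tx": -1.46, "ty": -4.54, "tz": -1.79, "spin": 0.001, "fingers": 3.5}, {"tx": -1.46, "ty": -4.54, "tz": -1.79, "spin": 0.001, "fingers": 3.5}, {"tx": -1.46, "ty": -4.55, "tz": -1.78, "spin": 0.001, "fingers": 3.5}, {"tx": -1.46, "ty": -4.55, "tz": -1.78, "spin": 0.001, "fingers": 3.5}]
```

View pics/c2.png

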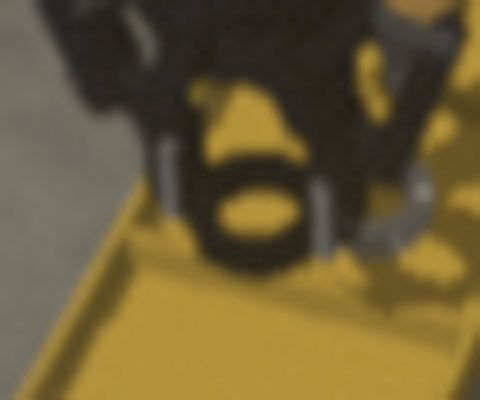

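Picture 4: the ring is held between the pads, its outline centred at about crop (258,212). I carry it over to the lid.

```bash
python3 -c "
from h import *
plan([499.7,-271.1,150],fing=3.5)"
```

```text
t 5.28 p [475.4 291.7 112.8] w 43.8 F [1.8 2.3 4.5] x [ 0.02  0.   -1.  ]
[{"tx": -0.33, "ty": -5.03, "tz": -0.98, "spin": 0.0, "fingers": 3.5}, {"tx": -0.33, "ty": -5.03, "tz": -0.98, "spin": 0.0, "fingers": 3.5}, {"tx": -0.33, "ty": -5.03, "tz": -0.98, "spin": 0.0, "fingers": 3.5}, {"tx": -0.33, "ty": -5.03, "tz": -0.97, "spin": 0.0, "fingers": 3.5}, {"tx": -0.33, "ty": -5.03, "tz": -0.97, "spin": 0.0, "fingers": 3.5}]
[{"tx": -0.33, "ty": -5.03, "tz": -0.97, "spin": 0.0, "fingers": 3.5}, {"tx": -0.33, "ty": -5.03, "tz": -0.97, "spin": 0.0, "fingers": 3.5}, {"tx": -0.33, "ty": -5.03, "tz": -0.96, "spin": 0.0, "fingers": 3.5}, {"tx": -0.33, "ty": -5.03, "tz": -0.96, "spin": 0.0, "fingers": 3.5}, {"tx": -0.33, "ty": -5.03, "tz": -0.96, "spin": 0.0, "fingers": 3.5}]
[{"tx": -0.33, "ty": -5.03, "tz": -0.96, "spin": 0.0, "fingers": 3.5}]
```

Request:
drive_tool(deltas=[{"tx": -0.8, "ty": -2.0, "tz": -0.4, "spin": 0, "fingers": 3.5}, {"tx": -0.8, "ty": -4.0, "tz": -0.8, "spin": 0, "fingers": 3.5}, {"tx": -0.6, "ty": -5.0, "tz": -1.0, "spin": 0, "fingers": 3.5}, {"tx": -0.5, "ty": -5.0, "tz": -1.0, "spin": 0, "fingers": 3.5}, {"tx": -0.5, "ty": -5.0, "tz": -1.0, "spin": 0, "fingers": 3.5}])

```text
time_s: 5.9
ee_pos: [482.9, 71.3, 147.8]
ee_rot: [-0.086, 0.694, 0.085, 0.71]
contact_force: [0.9, 0.2, -0.5]
gripper_width: 43.6
```

Request:
drive_tool(deltas=[{"tx": -0.4, "ty": -5.0, "tz": -1.0, "spin": 0, "fingers": 3.5}, {"tx": -0.4, "ty": -5.0, "tz": -1.0, "spin": 0, "fingers": 3.5}, {"tx": -0.4, "ty": -5.0, "tz": -1.0, "spin": 0, "fingers": 3.5}, {"tx": 0, "ty": -5.0, "tz": -1.0, "spin": 0, "fingers": 3.5}, {"tx": 0, "ty": -4.0, "tz": -0.8, "spin": 0, "fingers": 3.5}])

```text
time_s: 6.52
ee_pos: [488.5, -185.7, 161.0]
ee_rot: [-0.085, 0.694, 0.083, 0.71]
contact_force: [0.4, -0.4, -0.7]
gripper_width: 43.5
```

```bash
python3 -c "
from h import *
plan([499.7,-271.1,130],fing=3.5)"
```

```text
t 6.53 p [ 488.5 -185.7  161. ] w 43.5 F [ 0.4 -0.4 -0.7] x [ 0.022 -0.001 -1.   ]
[{"tx": 0.63, "ty": -1.71, "tz": -0.2, "spin": 0.001, "fingers": 3.5}, {"tx": 0.63, "ty": -1.71, "tz": -0.2, "spin": 0.001, "fingers": 3.5}, {"tx": 0.63, "ty": -1.71, "tz": -0.19, "spin": 0.001, "fingers": 3.5}, {"tx": 0.63, "ty": -1.71, "tz": -0.19, "spin": 0.001, "fingers": 3.5}, {"tx": 0.63, "ty": -1.71, "tz": -0.19, "spin": 0.001, "fingers": 3.5}]
```

Request:
drive_tool(deltas=[{"tx": 1.0, "ty": -3.0, "tz": -0.4, "spin": 0, "fingers": 3.5}, {"tx": 1.0, "ty": -2.6, "tz": -0.3, "spin": 0, "fingers": 3.5}, {"tx": 0.7, "ty": -1.3, "tz": -0.2, "spin": 0, "fingers": 3.5}, {"tx": 0.4, "ty": -0.4, "tz": 0, "spin": 0, "fingers": 3.5}, {"tx": 0, "ty": 0, "tz": 0, "spin": 0, "fingers": 3.5}])

```text
time_s: 7.15
ee_pos: [493.2, -265.1, 129.0]
ee_rot: [-0.083, 0.696, 0.081, 0.709]
contact_force: [0.2, -0.5, -0.4]
gripper_width: 43.5
```

```bash
python3 - <<'E'
from h import *
plan([499.7,-271.1,110],fing=3.5)
a=snap("top","t3");b=snap("side","s3")
p=observe()["ee_pos"]
C=[]
for c,i in(("top",a),("side",b)):
    u,v=np.round(proj(c,[p])[0]).astype(int);print(c,u,v,proj(c,[p]),"pred sil",sil(c,p[0],p[1],p[2]-1,p[2]+13,23),"stem",proj(c,[[499.7,-271.1,85]]))
    C.append(cv2.resize(i[v-25:v+25,u-25:u+25,::-1],None,fx=8,fy=8,interpolation=cv2.INTER_CUBIC))
cv2.imwrite("pics/c3.png",np.hstack(C))
plan([499.7,-271.1,110],fing=3.5)
E
```

```text
t 7.15 p [ 493.2 -265.1  129. ] w 43.5 F [ 0.2 -0.5 -0.4] x [ 0.019  0.    -1.   ]
[{"tx": 0.38, "ty": -0.15, "tz": 0.09, "spin": 0.0, "fingers": 3.5}, {"tx": 0.38, "ty": -0.15, "tz": 0.09, "spin": 0.0, "fingers": 3.5}, {"tx": 0.38, "ty": -0.15, "tz": 0.09, "spin": 0.0, "fingers": 3.5}, {"tx": 0.38, "ty": -0.15, "tz": 0.09, "spin": 0.0, "fingers": 3.5}, {"tx": 0.38, "ty": -0.15, "tz": 0.09, "spin": 0.0, "fingers": 3.5}]
top 335 224 [[335.47782692 223.69403295]] pred sil [335.96253272 223.47467477] stem [[334.24665435 223.35209474]]
side 314 152 [[314.3813929  152.00247885]] pred sil [314.54921624 150.60895109] stem [[312.46168392 161.15754711]]
t 7.25 p [ 493.6 -264.8  129.5] w 43.3 F [ 0.4 -0.3 -0.3] x [ 0.02 -0.   -1.  ]
[{"tx": 0.39, "ty": -0.15, "tz": 0.08, "spin": 0.0, "fingers": 3.5}, {"tx": 0.39, "ty": -0.15, "tz": 0.08, "spin": 0.0, "fingers": 3.5}, {"tx": 0.39, "ty": -0.15, "tz": 0.08, "spin": 0.0, "fingers": 3.5}, {"tx": 0.39, "ty": -0.15, "tz": 0.08, "spin": 0.0, "fingers": 3.5}, {"tx": 0.39, "ty": -0.15, "tz": 0.08, "spin": 0.0, "fingers": 3.5}]
```

View pics/c3.png

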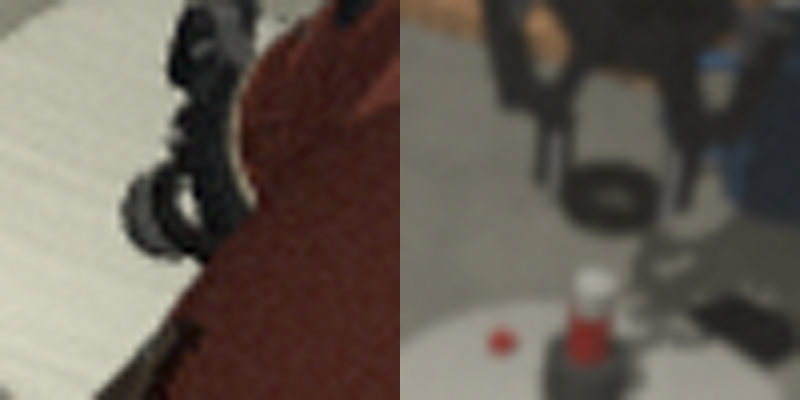

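Picture 5: the side view shows the held ring at ≈(315,151), where the TCP model predicts (314.5,150.6). The stem is free below it at (313,161). I centre and lower to just above the stem.

Request:
drive_tool(deltas=[{"tx": 0.6, "ty": -0.4, "tz": 0.4, "spin": 0, "fingers": 3.5}, {"tx": 0.8, "ty": -0.3, "tz": 0.2, "spin": 0, "fingers": 3.5}, {"tx": 0.8, "ty": -0.1, "tz": 0.1, "spin": 0, "fingers": 3.5}, {"tx": 0.2, "ty": 0, "tz": 0, "spin": 0, "fingers": 3.5}, {"tx": 0, "ty": 0, "tz": 0, "spin": 0, "fingers": 3.5}])

```text
time_s: 7.88
ee_pos: [503.8, -269.8, 104.2]
ee_rot: [-0.084, 0.695, 0.082, 0.709]
contact_force: [0.3, -0.0, -0.6]
gripper_width: 43.8
```

```bash
python3 - <<'E'
from h import *
plan([499.7,-271.1,98],fing=3.5)
E
```

```text
t 7.88 p [ 503.8 -269.8  104.2] w 43.8 F [ 0.3 -0.  -0.6] x [ 0.02 -0.   -1.  ]
[{"tx": 0.12, "ty": -0.01, "tz": -0.09, "spin": 0.001, "fingers": 3.5}, {"tx": 0.12, "ty": -0.01, "tz": -0.09, "spin": 0.001, "fingers": 3.5}, {"tx": 0.12, "ty": -0.01, "tz": -0.09, "spin": 0.001, "fingers": 3.5}, {"tx": 0.12, "ty": -0.01, "tz": -0.09, "spin": 0.001, "fingers": 3.5}, {"tx": 0.12, "ty": -0.01, "tz": -0.09, "spin": 0.001, "fingers": 3.5}]
```

Request:
drive_tool(deltas=[{"tx": 0.2, "ty": 0, "tz": -0.2, "spin": 0, "fingers": 3.5}, {"tx": 0.2, "ty": 0, "tz": -0.1, "spin": 0, "fingers": 3.5}, {"tx": 0.1, "ty": 0, "tz": -0.1, "spin": 0, "fingers": 3.5}, {"tx": 0, "ty": 0, "tz": 0, "spin": 0, "fingers": 3.5}, {"tx": 0, "ty": 0, "tz": 0, "spin": 0, "fingers": 3.5}])

```text
time_s: 8.5
ee_pos: [499.8, -271.0, 99.3]
ee_rot: [-0.084, 0.695, 0.082, 0.709]
contact_force: [0.8, 0.3, 0.1]
gripper_width: 43.5
```

```bash
python3 - <<'E'
from h import *
P=[observe()["ee_pos"]]
b=snap("side","s4");P.append(observe()["ee_pos"]);read_camera("side");P.append(observe()["ee_pos"]);print(np.round(P,1))
p=np.mean(P,0);print(sil("side",p[0],p[1],p[2]-1,p[2]+13,23),proj("side",[[499.7,-271.1,85],[499.7,-271.1,45]]))
cv2.imwrite("pics/c4.png",cv2.resize(b[135:185,285:345,::-1],None,fx=10,fy=10,interpolation=cv2.INTER_CUBIC))
plan([499.7,-271.1,44.5],fing=3.5)
E
```

```text
[[ 499.8 -271.    99.3]
 [ 499.8 -271.    99.3]
 [ 499.8 -271.    99.2]]
[312.93987853 156.51703896] [[312.46168392 161.15754711]
 [311.50532035 170.16600173]]
t 8.6 p [ 499.8 -271.    99.2] w 43.7 F [-0.1 -0.1  1.3] x [ 0.02  -0.001 -1.   ]
[{"tx": 1.09, "ty": 0.0, "tz": -0.02, "spin": 0.001, "fingers": 3.5}, {"tx": 1.09, "ty": 0.0, "tz": -0.02, "spin": 0.001, "fingers": 3.5}, {"tx": 1.09, "ty": 0.0, "tz": -0.02, "spin": 0.001, "fingers": 3.5}, {"tx": 1.09, "ty": 0.0, "tz": -0.02, "spin": 0.001, "fingers": 3.5}, {"tx": 1.09, "ty": 0.0, "tz": -0.02, "spin": 0.001, "fingers": 3.5}]
```

View pics/c4.png

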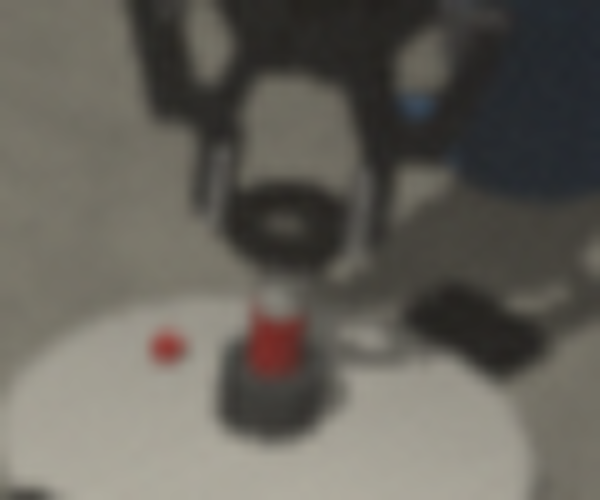

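Picture 6: ring centre ≈(313.2,157.1), predicted (312.9,156.5), directly over the stem at column ≈312.5. I lower it over the stem.

Request:
drive_tool(deltas=[{"tx": 0.7, "ty": 0, "tz": 0, "spin": 0, "fingers": 3.5}, {"tx": 0.7, "ty": 0, "tz": -0.05, "spin": 0, "fingers": 3.5}, {"tx": 0.7, "ty": 0, "tz": 0, "spin": 0, "fingers": 3.5}, {"tx": 0.5, "ty": 0, "tz": -0.05, "spin": 0, "fingers": 3.5}, {"tx": 0, "ty": 0, "tz": 0, "spin": 0, "fingers": 3.5}])

```text
time_s: 9.22
ee_pos: [499.0, -271.0, 70.8]
ee_rot: [-0.084, 0.695, 0.082, 0.709]
contact_force: [-0.4, 0.8, -0.1]
gripper_width: 43.5
```

```bash
python3 - <<'E'
from h import *
b=snap("side","s5")
cv2.imwrite("pics/c5.png",cv2.resize(b[140:185,285:345,::-1],None,fx=8,fy=8,interpolation=cv2.INTER_CUBIC))
plan([499.7,-271.1,46],fing=3.5)
E
```

```text
t 9.28 p [ 499.2 -271.1   71. ] w 43.5 F [-0.2 -0.4 -0.3] x [ 0.02 -0.   -1.  ]
[{"tx": 0.5, "ty": -0.0, "tz": 0.0, "spin": 0.001, "fingers": 3.5}, {"tx": 0.5, "ty": -0.0, "tz": 0.0, "spin": 0.001, "fingers": 3.5}, {"tx": 0.5, "ty": -0.0, "tz": 0.0, "spin": 0.001, "fingers": 3.5}, {"tx": 0.5, "ty": -0.0, "tz": 0.0, "spin": 0.001, "fingers": 3.5}, {"tx": 0.5, "ty": -0.0, "tz": 0.0, "spin": 0.001, "fingers": 3.5}]
```

View pics/c5.png

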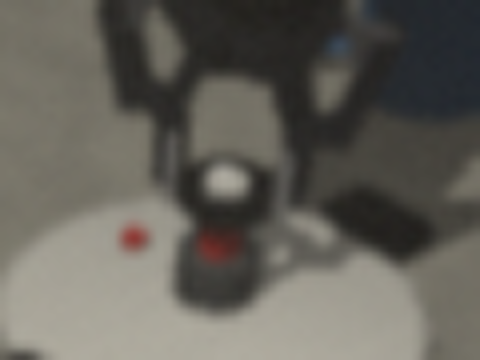

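Picture 7: the white stem end shows through the ring at crop (227,182), with no contact force. Now down to the collar.

Request:
drive_tool(deltas=[{"tx": 0.6, "ty": 0, "tz": 0, "spin": 0, "fingers": 3.5}, {"tx": 0.7, "ty": 0, "tz": 0, "spin": 0, "fingers": 3.5}, {"tx": 0.6, "ty": 0, "tz": 0, "spin": 0, "fingers": 3.5}, {"tx": 0.3, "ty": 0, "tz": 0, "spin": 0, "fingers": 3.5}, {"tx": 0, "ty": 0, "tz": 0, "spin": 0, "fingers": 3.5}])

```text
time_s: 9.9
ee_pos: [499.8, -271.2, 47.6]
ee_rot: [-0.084, 0.695, 0.082, 0.709]
contact_force: [0.5, -0.1, -0.9]
gripper_width: 43.9
```

```bash
python3 -c "
from h import *
plan([499.7,-271.1,45.5],fing=3.5)"
```

```text
t 9.9 p [ 499.8 -271.2   47.6] w 43.9 F [ 0.5 -0.1 -0.9] x [ 0.02 -0.   -1.  ]
[{"tx": 0.04, "ty": 0.0, "tz": -0.0, "spin": 0.001, "fingers": 3.5}, {"tx": 0.04, "ty": 0.0, "tz": -0.0, "spin": 0.001, "fingers": 3.5}, {"tx": 0.04, "ty": 0.0, "tz": -0.0, "spin": 0.001, "fingers": 3.5}, {"tx": 0.04, "ty": 0.0, "tz": -0.0, "spin": 0.001, "fingers": 3.5}, {"tx": 0.04, "ty": 0.0, "tz": -0.0, "spin": 0.001, "fingers": 3.5}]
```

Request:
drive_tool(deltas=[{"tx": 0.1, "ty": 0, "tz": 0, "spin": 0, "fingers": 3.5}, {"tx": 0.1, "ty": 0, "tz": 0, "spin": 0, "fingers": 3.5}, {"tx": 0.05, "ty": 0, "tz": 0, "spin": 0, "fingers": 3.5}, {"tx": 0, "ty": 0, "tz": 0, "spin": 0, "fingers": 3.5}, {"tx": 0, "ty": 0, "tz": 0, "spin": 0, "fingers": 3.5}])

```text
time_s: 10.52
ee_pos: [500.2, -271.5, 45.6]
ee_rot: [-0.084, 0.695, 0.082, 0.709]
contact_force: [0.4, 0.7, -0.9]
gripper_width: 43.5
```

Request:
drive_tool(deltas=[{"tx": 0.1, "ty": 0, "tz": 0, "spin": 0, "fingers": 3.5}, {"tx": 0, "ty": 0, "tz": 0, "spin": 0, "fingers": 3.5}, {"tx": 0, "ty": 0, "tz": 0, "spin": 0, "fingers": 5.0}, {"tx": 0, "ty": 0, "tz": 0, "spin": 0, "fingers": 6.0}, {"tx": 0, "ty": 0, "tz": 0, "spin": 0, "fingers": 7.0}])

```text
time_s: 11.15
ee_pos: [500.4, -271.6, 45.4]
ee_rot: [-0.085, 0.695, 0.082, 0.71]
contact_force: [0.3, 0.7, -0.5]
gripper_width: 70.2
```

Request:
drive_tool(deltas=[{"tx": -0.5, "ty": 0, "tz": 0, "spin": 0, "fingers": 7.0}, {"tx": -1.5, "ty": 0, "tz": 0, "spin": 0, "fingers": 7.0}, {"tx": -2.0, "ty": 0, "tz": 0, "spin": 0, "fingers": 7.0}, {"tx": -2.0, "ty": 0, "tz": 0, "spin": 0, "fingers": 7.0}, {"tx": -1.0, "ty": 0, "tz": 0, "spin": 0, "fingers": 7.0}])

```text
time_s: 11.78
ee_pos: [498.9, -271.5, 120.0]
ee_rot: [-0.085, 0.695, 0.082, 0.71]
contact_force: [-0.5, 0.1, 0.7]
gripper_width: 69.8
```

```bash
python3 - <<'E'
from h import *
b=snap("side","s6")
cv2.imwrite("pics/c6.png",cv2.resize(b[140:185,285:345,::-1],None,fx=10,fy=10,interpolation=cv2.INTER_CUBIC))
print(sil("side",499.7,-271.1,45,59,23))
plan([499.7,-271.1,100],fing=0)
E
```

```text
[311.68222493 168.65667059]
t 11.82 p [ 499.3 -271.8  120.9] w 70.1 F [ 1.2 -0.8  1.5] x [ 0.023 -0.003 -1.   ]
[{"tx": 0.42, "ty": 0.02, "tz": 0.0, "spin": 0.001, "fingers": 0}, {"tx": 0.42, "ty": 0.02, "tz": 0.0, "spin": 0.001, "fingers": 0}, {"tx": 0.42, "ty": 0.02, "tz": 0.0, "spin": 0.001, "fingers": 0}, {"tx": 0.42, "ty": 0.02, "tz": 0.0, "spin": 0.001, "fingers": 0}, {"tx": 0.42, "ty": 0.02, "tz": 0.0, "spin": 0.001, "fingers": 0}]
```

View pics/c6.png

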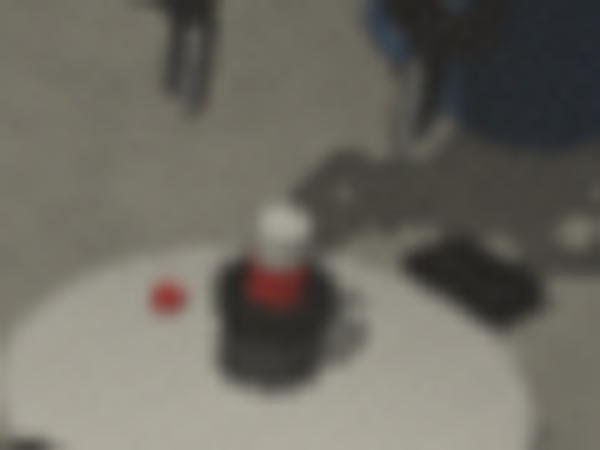

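Picture 8: the ring lies flat on the collar around the stem (crop centre ≈274,310), with the white and red of the stem standing above it and the gripper clear. I shut the fingers and come down to just above the stem.

Request:
drive_tool(deltas=[{"tx": 0, "ty": 0, "tz": 0.05, "spin": 0, "fingers": 0}, {"tx": 0, "ty": 0, "tz": 0, "spin": 0, "fingers": 0}, {"tx": 0, "ty": 0, "tz": 0, "spin": 0, "fingers": 0}, {"tx": 0, "ty": 0, "tz": 0, "spin": 0, "fingers": 0}, {"tx": 0, "ty": 0, "tz": 0, "spin": 0, "fingers": 0}])

```text
time_s: 12.45
ee_pos: [498.8, -271.0, 119.3]
ee_rot: [-0.084, 0.695, 0.082, 0.709]
contact_force: [0.7, -0.6, -0.2]
gripper_width: 0.0
```

Request:
drive_tool(deltas=[{"tx": 0.8, "ty": 0, "tz": 0, "spin": 0, "fingers": 0}, {"tx": 0.8, "ty": 0, "tz": 0, "spin": 0, "fingers": 0}, {"tx": 0.6, "ty": 0, "tz": 0, "spin": 0, "fingers": 0}, {"tx": 0.4, "ty": 0, "tz": 0, "spin": 0, "fingers": 0}, {"tx": 0, "ty": 0, "tz": 0, "spin": 0, "fingers": 0}])

```text
time_s: 13.08
ee_pos: [498.9, -270.7, 90.6]
ee_rot: [-0.084, 0.695, 0.082, 0.709]
contact_force: [-0.1, 0.6, 0.2]
gripper_width: -0.0
```

```bash
python3 -c "
from h import *
plan([499.7,-271.1,86],fing=0)"
```

```text
t 13.07 p [ 498.9 -270.7   90.6] w -0.0 F [-0.1  0.6  0.2] x [ 0.019 -0.    -1.   ]
[{"tx": 0.09, "ty": -0.01, "tz": 0.01, "spin": 0.001, "fingers": 0}, {"tx": 0.09, "ty": -0.01, "tz": 0.01, "spin": 0.001, "fingers": 0}, {"tx": 0.09, "ty": -0.01, "tz": 0.01, "spin": 0.001, "fingers": 0}, {"tx": 0.09, "ty": -0.01, "tz": 0.01, "spin": 0.001, "fingers": 0}, {"tx": 0.09, "ty": -0.01, "tz": 0.01, "spin": 0.001, "fingers": 0}]
```

Request:
drive_tool(deltas=[{"tx": 0.3, "ty": 0, "tz": 0, "spin": 0, "fingers": 0}, {"tx": 0.3, "ty": 0, "tz": 0, "spin": 0, "fingers": 0}, {"tx": 0.2, "ty": 0, "tz": 0, "spin": 0, "fingers": 0}, {"tx": 0.1, "ty": 0, "tz": 0, "spin": 0, "fingers": 0}, {"tx": 0, "ty": 0, "tz": 0, "spin": 0, "fingers": 0}])

```text
time_s: 13.7
ee_pos: [499.4, -271.0, 82.2]
ee_rot: [-0.084, 0.695, 0.082, 0.709]
contact_force: [-1.6, 1.0, 5.1]
gripper_width: 0.1
```

Request:
drive_tool(deltas=[{"tx": 0.2, "ty": 0, "tz": 0, "spin": 0, "fingers": 0}, {"tx": 0.2, "ty": 0, "tz": 0, "spin": 0, "fingers": 0}, {"tx": 0.2, "ty": 0, "tz": 0, "spin": 0, "fingers": 0}, {"tx": 0.1, "ty": 0, "tz": 0, "spin": 0, "fingers": 0}, {"tx": 0, "ty": 0, "tz": 0, "spin": 0, "fingers": 0}])

```text
time_s: 14.32
ee_pos: [499.4, -271.0, 76.8]
ee_rot: [-0.085, 0.695, 0.082, 0.709]
contact_force: [-3.0, 1.3, 8.5]
gripper_width: 0.2
```

```bash
python3 - <<'E'
from h import *
F=[];Z=[]
for i in range(4):
    b=read_camera("side");o=observe();F.append(o["contact_force"][2]);Z.append(o["ee_pos"])
print(np.round(F,1),np.round(Z,1))
cv2.imwrite("pics/c7.png",cv2.resize(b[140:185,285:345,::-1],None,fx=10,fy=10,interpolation=cv2.INTER_CUBIC))
# red pixel counts, below/above ring region (visible red of stem)
for n in("s6",): 
    i=cv2.imread(f"pics/{n}.png")[155:180,305:320].astype(int);print(n,((i[:,:,2]-i[:,:,1])>25).sum())
i=b[155:180,305:320].astype(int);print(((i[:,:,0]-i[:,:,1])>25).sum())
E
```

```text
[6.8 7.3 7.7 8.1] [[ 499.4 -271.    76.9]
 [ 499.5 -271.    76.9]
 [ 499.5 -270.9   76.8]
 [ 499.5 -271.    76.9]]
s6 20
10
```

View pics/c7.png

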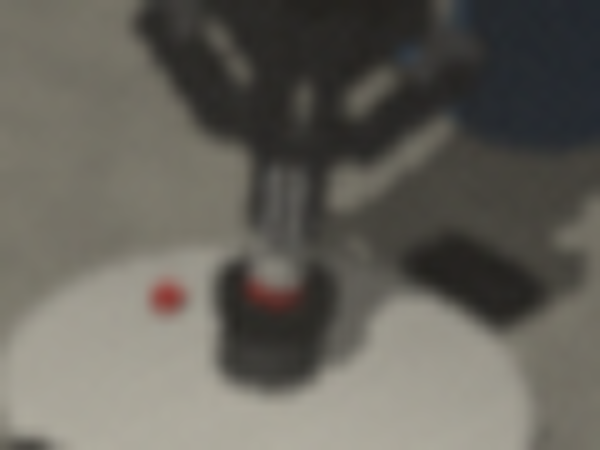

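Picture 9: the shut fingers press centrally on the stem, and a thin red band is left at crop (275,293). Height (76.9) and force (≈7.7 N) both give about 8 mm of travel, so 2 mm more is needed.

Request:
drive_tool(deltas=[{"tx": 0.15, "ty": 0, "tz": 0, "spin": 0, "fingers": 0}, {"tx": 0.1, "ty": 0, "tz": 0, "spin": 0, "fingers": 0}, {"tx": 0, "ty": 0, "tz": 0, "spin": 0, "fingers": 0}, {"tx": 0, "ty": 0, "tz": 0, "spin": 0, "fingers": 0}, {"tx": 0, "ty": 0, "tz": 0, "spin": 0, "fingers": 0}])

```text
time_s: 15.15
ee_pos: [499.5, -270.9, 76.7]
ee_rot: [-0.085, 0.695, 0.081, 0.71]
contact_force: [-1.7, 1.1, 7.5]
gripper_width: -0.1
```

```bash
python3 - <<'E'
from h import *
F=[];Z=[]
for i in range(8):
    b=read_camera("side");o=observe();F.append(o["contact_force"][2]);Z.append(o["ee_pos"][2])
print(np.round(F,1),np.mean(F),np.round(Z,1))
i=b[155:180,305:320].astype(int);print(((i[:,:,0]-i[:,:,1])>25).sum())
E
```

```text
[8.  8.9 8.8 8.2 8.3 8.5 8.6 8.5] 8.474495425366204 [76.8 76.8 76.8 76.7 76.7 76.7 76.7 76.7]
10
```

Request:
drive_tool(deltas=[{"tx": 0.2, "ty": 0, "tz": 0, "spin": 0, "fingers": 0}, {"tx": 0.1, "ty": 0, "tz": 0, "spin": 0, "fingers": 0}, {"tx": 0.1, "ty": 0, "tz": 0, "spin": 0, "fingers": 0}, {"tx": 0.05, "ty": 0, "tz": 0, "spin": 0, "fingers": 0}, {"tx": 0.05, "ty": 0, "tz": 0, "spin": 0, "fingers": 0}])

```text
time_s: 16.18
ee_pos: [499.5, -271.0, 74.4]
ee_rot: [-0.085, 0.694, 0.081, 0.71]
contact_force: [-3.6, 2.5, 8.8]
gripper_width: 0.1
```

```bash
python3 - <<'E'
from h import *
F=[];Z=[]
for i in range(8):
    b=read_camera("side");o=observe();F.append(o["contact_force"][2]);Z.append(o["ee_pos"][2])
print(np.round(F,1),np.mean(F),np.round(Z,1),o["ee_pos"])
i=b[155:180,305:320].astype(int);print(((i[:,:,0]-i[:,:,1])>25).sum())
E
```

```text
[9.6 9.5 9.3 9.7 9.8 8.8 8.6 9.5] 9.350719196616247 [74.4 74.3 74.4 74.3 74.4 74.3 74.4 74.3] [ 499.50509707 -270.98698239   74.34792515]
7
```

```bash
python3 - <<'E'
from h import *
b=snap("side","s8");a=snap("top","t8")
C=[cv2.resize(b[140:185,285:345],None,fx=10,fy=10,interpolation=cv2.INTER_CUBIC)]
cv2.imwrite("pics/c8.png",C[0][:,:,::-1])
for q in("spacer","weight"):
    for c in("top","side"):
        trace(q,c) and print(q,c,trace(q,c)[0]["bbox"])
E
```

```text
spacer side [245.8, 257.4, 12.1, 15.9]
weight top [225.8, 216.6, 8.7, 10.0]
```

View pics/c8.png

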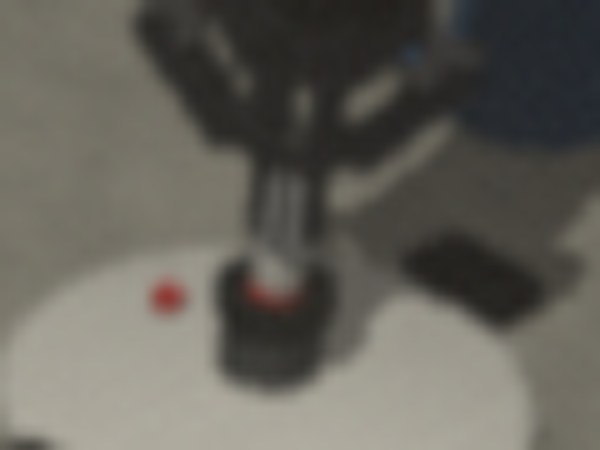

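Picture 10: only a thin red sliver is left at crop (272,297), visible through the 4 mm gap inside the ring. The ring is still flat on the collar. I hand in now.

```bash
python3 -c "
from h import *
print(close_job());o=observe();print(o['time_s'],o['ee_pos'],o['contact_force'])"
```

```text
the job is handed in; nothing more can be done
None
the job is handed in; nothing more can be done
```

The gasket is on the valve collar, lying flat around the stem and released. I handed the job in with the shut fingers still holding the stem pressed down.

- **Press depth:** The fingertip height (74.35 mm against the free stem top at 85 mm) and the steady push (about 9.35 N) both give about 10.6 mm of travel. That is slightly over the 10 mm asked.
- **Red part of the stem:** The last side picture still shows a thin red sliver. I take it to be the red seen through the gap between stem and ring, just below the ring's top. At this resolution I cannot confirm that from the picture alone.
- **Grip reading:** The gripper read 43.5 mm on the 46 mm ring. I never explained the difference, but the ring was held and placed without trouble.
- **Other parts:** The last trace found the weight in the top camera and the spacer in the side camera. The weight was within a pixel of where it was at the start. The spacer had no side-camera starting position to compare with. In the other camera each was missed, and I did not re-check the remaining objects.
- **Limits:** The last clock reading I took was about 16 s, well inside 45 s. No contact force above about 10 N was reported.

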